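# Pack the pulled corks in the sample case, prove its catch, lock it

### The job

Put all the loose used corks that stand on the bar into the open, empty wooden sample case, the one with the steel lock collar. Then swing its lid shut, press it down until the catch clicks and let go, and give the sprung ball pull on the lid a firm upward tug, right up to the stop of its spring, to see that the catch holds the lid shut; if the lid gives, press it down harder and tug again. Once it has stood a tug, turn the lock collar fully round to its locked stop, with its arm over the lid, and leave the tumbler, candle, notebook and matchbox where they are.

Things in the scene. Friction and masses are not known exactly. Their poses are not given: they have to be found in the camera images.
- case: Open wooden case fixed to the bar, outside 130 (x) x 200 (y) x 62 mm high, walls and floor 6 mm, inside 56 mm deep. Origin at the centre of its underside, z up. Its front (catch, lock collar) faces its -x; the lid hinge runs along the top of its +x wall (x +65, z 62 mm). Catch housing at mid front, x -108 to -65 mm, 30 mm wide, up to z 64; collar axis at x -101, y +60 mm.
- lid (a joint): Lid angle, rad: 0 flat shut, grows as it opens; starts wide open at 1.75 to 1.95 (stop). A board 144 mm (hinge to front edge) x 200 x 8 mm. The hinge is stiff (0.12 N m): it stays at any angle. Fully caught it reads 0.005 to 0.04 and no pull below 25 N lifts it; not caught, two rubber buffers push it up to 0.05 or more and a pull of 3 N along its arc lifts it.
- catch (a point): The spring catch at the middle of the case's front, below the lid's edge. It clicks by itself once the lid is pressed deep enough: a steady press on the pull's top of some 5 to 18 N, differing from start to start. Fully clicked it cannot be released again; pressed a little too lightly it may be only half caught: the lid looks shut, but gives when tugged.
- pull (a joint): How far the steel pull has risen out of the lid on its spring, m: 0 at rest, stop at 0.006; 1.5 N per mm. A firm tug of 9 to 11 N brings it to its stop, if the catch holds. Lifting a lid that is not caught raises it 2 mm at most.
- pull_top (a point): Centre of the top of the pull, a steel ball knob on a stem on the lid's outer face, mid-width, 122 mm from the hinge: ball 26 mm across, its centre 24 mm out of the lid and 13 mm below this point; flat top 17 mm across, 37 mm out of the lid. z axis out of the lid (up when shut). Pinch the ball at its middle from any side, or press on its flat top to press the lid.
- lid_push (a point): Point on the lid's outer face, 122 mm from the hinge, 60 mm to the case's -y side of the pull: a clear place to push the lid over. z axis out of the lid.
- collar (a joint): Angle of the steel lock collar on its upright post, rad: starts 0 to 0.25 (unlocked, arm along the case's front, towards its +y); 1.4 = locked (stop), arm pointing to the case's +x, over the brass mark on the lid. Grows clockwise seen from above; friction 0.05 N m, stays where left.
- collar_top (a point): Centre of the top of the collar's grip, 118 mm above the bar: an upright fin 40 mm long, 9 mm thick, 30 mm tall on a ring 40 mm across and 12 mm high (its top 88 mm above the bar). Fin and 47 mm arm point the same way: in the case's frame at 1.4 rad minus the joint value, from +x towards +y.
- tumbler: Glass tumbler 80 mm across, 90 mm high; leave alone. Origin at the centre of its underside.
- candle: Pillar candle 64 mm across, 94 mm high; leave alone. Origin at the centre of its underside.
- notebook: Dark red notebook 135 x 90 x 13 mm; leave alone. Origin at the centre of its underside.
- matchbox: Matchbox 36 x 53 x 15 mm; leave alone. Origin at the centre of its underside.
- cork_a: Used bottle cork, a plain cylinder 24 mm across, 46 mm high. Starts upright on the bar; weighs 12 g. Origin at the centre of its foot, z along its axis towards its top. May be absent. It may lie or stand in the case.
- cork_b: Used bottle cork, a plain cylinder 24 mm across, 46 mm high. Starts upright on the bar; weighs 12 g. Origin at the centre of its foot, z along its axis towards its top. May be absent. It may lie or stand in the case.
- cork_c: Used bottle cork, a plain cylinder 24 mm across, 46 mm high. Starts upright on the bar; weighs 12 g. Origin at the centre of its foot, z along its axis towards its top. May be absent. It may lie or stand in the case.
- cork_d: Used sparkling-wine cork, mushroom-shaped, 47 mm high, stem about 26 mm, head (top) 35 mm across. Starts upright on the bar; weighs 12 g. Origin at the centre of its foot, z along its axis towards its top. May be absent. It may lie or stand in the case.
- cork_e: Used sparkling-wine cork, mushroom-shaped, 47 mm high, stem about 26 mm, head (top) 35 mm across. Starts upright on the bar; weighs 12 g. Origin at the centre of its foot, z along its axis towards its top. May be absent. It may lie or stand in the case.

How it is judged:
By the outcome, as a careful person would: the job done as asked, in the order asked, and still so for the second after the job is handed in, with the robot touching nothing.
Of cork_a, cork_b, cork_c, cork_d, cork_e only 3 to 5 are there at a start; the rules pass over those that are not, and their reading is None.
At some moment in a run one of cork_a, cork_b, cork_c, cork_d, cork_e may be knocked a few centimetres aside while the robot is not near it.
Once in a run the grip may slacken for a moment while it holds something.
It also fails if it takes over 210 s, if anything falls off the work surface, if the arm or the gripper's body presses on something with over 40 N, if the wrist force passes 120 N, or if a joint passes its speed limit or range.

### The arm

A 6-joint arm with a two-finger parallel gripper is mounted at the origin on a cart in front of the work surface, level with it; the furniture and walls round the work are solid. World frame = base frame: x ahead of the robot, y to its left, z up, the work surface at z = 0. Lengths are in m, angles in rad, forces in N, time in s.
With the tool pointing down it reaches from about 0.2 to 0.875 m from the base axis. Payload 3.4 kg.
Tool frame: the origin (TCP) lies at the very end of the fingers, on their centre line; the grasp point (between the pads) lies 19 mm behind it; z points along the fingers, y is the line along which they close (so a half turn about z gives the same grasp; the last joint's range is limited). The gripper opens to 94 mm and grips with 3 to 60 N. Pads are 16 mm wide; open, the fingers measure 119 mm over their backs; the gripper's body (75 mm by 177 mm) begins 78 mm behind the grasp point.
Start: joints at [1.052, 0.276, 1.505, -0, 1.361, -0.121], TCP at [0.223, 0.53, 0.169] pointing down, gripper open.
Joint ranges: [-2.89, 2.89], [-0.75, 2.08], [0.22, 2.7], [-1.18, 4.32], [0.11, 2.71], [-2.7, 2.7]. Speed limits (rad/s): [2.57, 2.57, 3.14, 3.14, 3.14, 3.14].

### API

Orientations are given as a rotation vector (axis times angle).
In Python, from rig import get_state, get_image, finish_job, spot_in gives the robot as it stands. The module is installed in compiled form; this text tells all that it offers.
- The arm moves only by the tool servo_tool, never from a script. Its argument "steps" is text: rows parted by semicolons, each of 7 numbers parted by spaces: the shift along the world's x, y, z in cm, then the turn, a rotation vector about the world's x, y, z in rad, then the opening, from 0 (shut) to 1 (fully open). In form: tx ty tz rx ry rz claw; .... A call has 1 to 12 rows; each row is the pose to reach, as a shift and turn from the pose commanded when the call began; what a row does not reach only later rows make up. A row lasts 1/8 s, in which the tool goes at most 62.5 mm and 10.7 degrees, less where a joint would pass 70% of its speed; a pose out of reach is approached as far as the arm can. A call with a gripper value outside its range is refused whole. The fingers move at their own pace and stop on an object; "squeeze" is the grip in N (left out, the last holds). Time passes only in rows, so rows that repeat a pose let the fingers close. It gives the time, the measured TCP pose, the force, the opening and the grip force at its end, in the units of the state.
- get_state(): the state, without advancing time (a new reading comes with each control period).
- get_image(name): name is "side" or "top" or "wrist"; returns a dict with "frame" (480x640x3 uint8, red, green, blue), "camera_matrix" (3x3 intrinsics, pixels), "rvec" (rotation vector, rad) and "tvec" (3), from world to camera coordinates, as OpenCV has them. Camera axes: x right, y down, z forward; pixel columns grow to the right and rows downward; lengths in m; the calibration is good to about 2 mm. The wrist camera is an equidistant fisheye: a pixel r from the principal point sees the ray r / f radians off the axis. A picture is of the moment at which its call begins. There is no depth.
- finish_job(): hands the job in; it is judged then, once.
Trained networks look in a picture, given as the dict that the camera call returned (one of the last four; its "shot" number tells which), for a name from the list of things; names that differ only in an ending like _2 or _b are one class to them, and where a whole thing is asked for, a point or a joint stands for the part that bears it (a point fixed in the world has none). Each returns a list of dicts, best first, with "confidence" (0 to 1); they miss things now and then, are a little off and sometimes report something else, mostly with a low value. They report only what shows in the picture. A call takes as long as a camera call.
- spot_in(picture, name): "location" ([column, row] in pixels, amid what is visible of it).
The state is a dict: "time": time; "q": joint angles; "qd": joint speeds; "joint_torque": joint torques, N m; "ee_pos": TCP position; "ee_rot": TCP orientation; "wrist_force": force on the tool from outside, world axes, zero at the start; "moment": the same for the moment, N m; "grip_width": opening from 0.0 (shut) to 1.0 (fully open); "grip_force": force on a finger pad.
Only numpy, scipy, OpenCV 4.12 (cv2) and the standard library are available. Lean on these libraries where they do the work, as an engineer would, in place of code of your own. Each camera call takes 0.05 s, during which the arm holds its last target. There are 200 camera calls.

## Working session

There is one attempt and no reset: what is moved stays moved. The work goes in short steps, Python scripts to look and compute and a tool call to move; the robot and the scene stay as the last step left them, time stands still between calls to the robot, and variables do not carry over. Pictures are saved under pics/ and viewed, at most 14 in all, crops included, and the job is handed in when it is done.

Besides the shell and the picture viewer there is one more tool, called after "Emit:" as name(argument=value, ...), one argument or row to a line, values as JSON. servo_tool: Moves the arm, as the interface text tells. Its arguments: {"type":"object","properties":{"steps":{"type":"string"},"squeeze":{"type":"number"}},"required":["steps"]}

```bash
mkdir -p pics; cat > h.py <<'E'
import numpy as np, cv2
from rig import get_state,get_image,finish_job,spot_in
def save(p,n): cv2.imwrite('pics/'+n+'.png',cv2.cvtColor(p['frame'],cv2.COLOR_RGB2BGR))
def ray(p,uv):
    K=p['camera_matrix'];R=cv2.Rodrigues(np.array(p['rvec'],float))[0];t=np.array(p['tvec'],float).ravel()
    x=(uv[0]-K[0,2])/K[0,0];y=(uv[1]-K[1,2])/K[1,1]
    if p.get('fish'):
        r=np.hypot(x,y);s=np.sin(r)/r if r>1e-9 else 1;d=np.array([x*s,y*s,np.cos(r)])
    else: d=np.array([x,y,1.])
    return -R.T@t,R.T@d
def atz(p,uv,z):
    c,d=ray(p,uv);return c+d*(z-c[2])/d[2]
def proj(p,X):
    K=p['camera_matrix'];R=cv2.Rodrigues(np.array(p['rvec'],float))[0];t=np.array(p['tvec'],float).ravel()
    c=R@np.array(X,float)+t
    if p.get('fish'):
        r=np.arctan2(np.hypot(c[0],c[1]),c[2]);n=np.hypot(c[0],c[1]);x,y=c[0]/n*r,c[1]/n*r
    else:x,y=c[0]/c[2],c[1]/c[2]
    return np.array([K[0,0]*x+K[0,2],K[1,1]*y+K[1,2]])
def tri(p1,u1,p2,u2):
    c1,d1=ray(p1,u1);c2,d2=ray(p2,u2);d1/=np.linalg.norm(d1);d2/=np.linalg.norm(d2)
    A=np.stack([d1,-d2],1);s=np.linalg.lstsq(A,c2-c1,rcond=None)[0]
    a,b=c1+d1*s[0],c2+d2*s[1];return (a+b)/2,np.linalg.norm(a-b)
def img(n):
    p=get_image(n)
    if n=='wrist':p['fish']=1
    return p
E
python3 - <<'E'
from h import *
np.set_printoptions(precision=3,suppress=True)
P={n:img(n) for n in('side','top','wrist')}
for n,p in P.items():
    save(p,n+'0');print(n,p['camera_matrix'].tolist(),ray(p,(320,240)))
    for k in('cork_a','cork_d','case','lid','pull_top','collar_top','catch','lid_push','tumbler','candle'):
        try: print(n,k,[(np.round(d['location']).tolist(),round(d['confidence'],2)) for d in spot_in(p,k)][:6])
        except Exception as e: print(k,e)
print(get_state())
E
```

```text
side [[491.0821357672777, 0.0, 317.71150265892334], [0.0, 491.0821357672777, 236.04269666741445], [0.0, 0.0, 1.0]] (array([ 0.329, -1.217,  0.606]), array([ 0.185,  0.895, -0.405]))
side cork_a [([321.0, 283.0], 0.73), ([305.0, 302.0], 0.55), ([294.0, 288.0], 0.52)]
side cork_d [([321.0, 283.0], 0.73), ([305.0, 302.0], 0.55), ([294.0, 288.0], 0.52)]
side case [([321.0, 225.0], 0.95)]
side lid [([337.0, 200.0], 0.95)]
side pull_top []
side collar_top []
side catch [([322.0, 226.0], 0.65), ([270.0, 212.0], 0.63)]
side lid_push [([249.0, 215.0], 0.59), ([339.0, 201.0], 0.56)]
side tumbler [([303.0, 197.0], 0.86)]
side candle [([425.0, 341.0], 0.73), ([385.0, 305.0], 0.55)]
top [[465.8248274847708, 0.0, 320.2937082836292], [0.0, 465.8248274847708, 244.86359696213722], [0.0, 0.0, 1.0]] (array([-0.076,  0.177,  1.361]), array([ 0.456, -0.173, -0.873]))
top cork_a [([356.0, 248.0], 0.49), ([371.0, 266.0], 0.43), ([388.0, 260.0], 0.41)]
top cork_d [([356.0, 248.0], 0.49), ([371.0, 266.0], 0.43), ([388.0, 260.0], 0.41)]
top case [([259.0, 255.0], 0.96), ([180.0, 284.0], 0.37)]
top lid [([249.
[... 403 characters left out ...]
70425956742], [0.0, 0.0, 1.0]] (array([0.153, 0.559, 0.384]), array([ 0.244, -0.1  , -0.965]))
wrist cork_a []
wrist cork_d []
wrist case []
wrist lid []
wrist pull_top []
wrist collar_top []
wrist catch []
wrist lid_push []
wrist tumbler []
wrist candle []
{'time': 1.65, 'q': array([ 1.052,  0.276,  1.505, -0.   ,  1.361, -0.121]), 'qd': array([-0.001,  0.   ,  0.002, -0.001,  0.   , -0.001]), 'joint_torque': array([  0.001, -40.446, -23.749,   0.07 ,   0.025,  -0.   ]), 'ee_pos': array([0.223, 0.53 , 0.169]), 'ee_rot': array([0.621, 3.08 , 0.   ]), 'wrist_force': array([-0.289, -0.141, -0.534]), 'moment': array([-0.043,  0.016,  0.017]), 'grip_force': 0.0, 'grip_width': 0.9972950817802577}
```

View images.

View pics/top0.png

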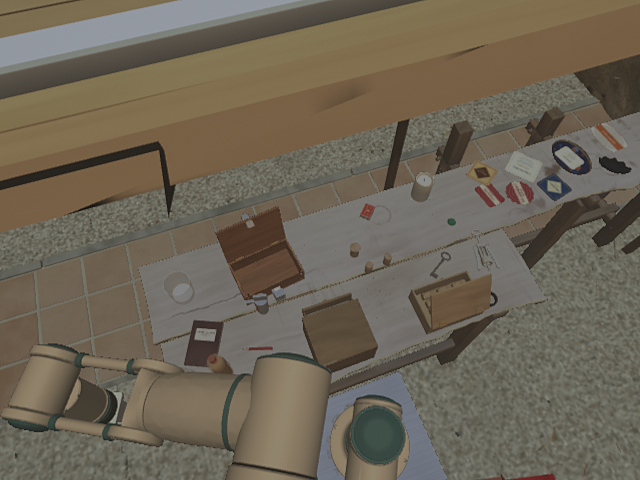

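View pics/side0.png

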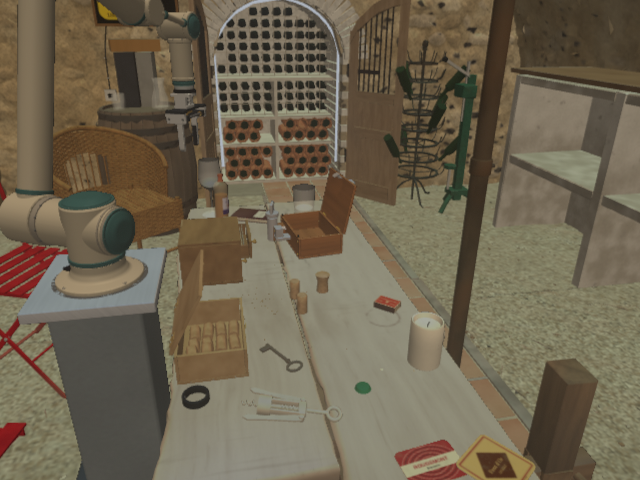

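```bash
python3 - <<'E'
from h import *
np.set_printoptions(precision=3,suppress=True)
t=img('top');s=img('side')
for z,l in((0.023,[(356,248),(371,266),(388,260)]),):
    for u in l: print('top',u,atz(t,u,z))
for u in [(321,283),(305,302),(294,288)]: print('side',u,atz(s,u,.023))
print(tri(t,(355,243),s,(322,275)))
for n,a,b in(('collar?',(280,290),(270,210)),('candle',(422,183),(425,341)),('tumbler',(178,285),(303,190)),('matchbox',(368,211),(387,303))):print(n,tri(t,a,s,b))
cv2.imwrite('pics/c1.png',cv2.cvtColor(cv2.resize(t['frame'][190:330,130:410],None,fx=2.85,fy=2.85,interpolation=cv2.INTER_CUBIC),cv2.COLOR_RGB2BGR))
cv2.imwrite('pics/c2.png',cv2.cvtColor(cv2.resize(s['frame'][160:330,180:410],None,fx=3.4,fy=3.4,interpolation=cv2.INTER_CUBIC),cv2.COLOR_RGB2BGR))
E
```

```text
top (356, 248) [ 0.556 -0.188  0.023]
top (371, 266) [ 0.479 -0.208  0.023]
top (388, 260) [ 0.48  -0.268  0.023]
side (321, 283) [ 0.546 -0.184  0.023]
side (305, 302) [ 0.492 -0.264  0.023]
side (294, 288) [ 0.477 -0.196  0.023]
(array([ 0.554, -0.184,  0.048]), np.float64(0.01371102077306566))
collar? (array([0.456, 0.096, 0.118]), np.float64(0.004800393964685149))
candle (array([ 0.692, -0.489,  0.052]), np.float64(0.013347556321672454))
tumbler (array([0.596, 0.375, 0.078]), np.float64(0.0008459287710883664))
matchbox (array([ 0.681, -0.285,  0.011]), np.float64(0.0007897146954367022))
```

View pics/c1.png

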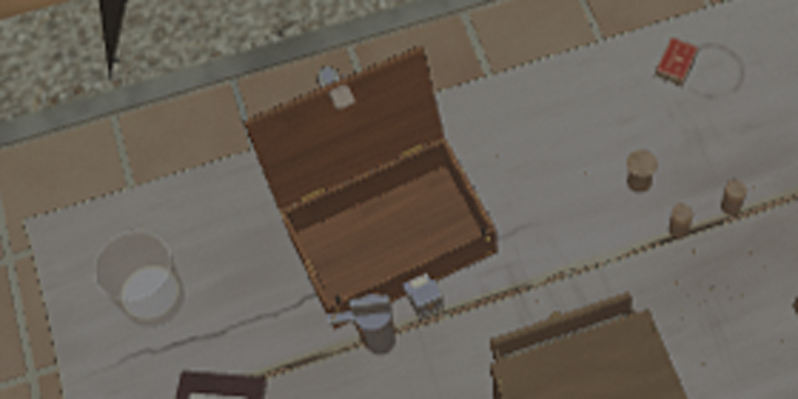

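View pics/c2.png

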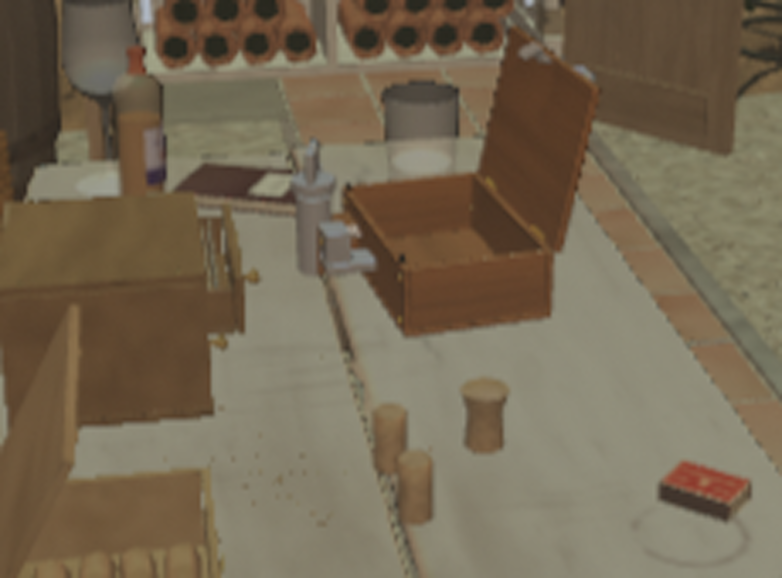

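```bash
python3 - <<'E'
from h import *
np.set_printoptions(precision=3,suppress=True)
t=img('top');s=img('side')
f=lambda c:(c[0]/2.85+130,c[1]/2.85+190)
g=lambda c:(c[0]/3.4+180,c[1]/3.4+160)
for n,c in dict(FR=(495,237),FL=(338,310),BL=(285,208),BR=(443,143)).items(): print(n,atz(t,f(c),.062))
for n,c in dict(FR=(406,268),FL=(346,190),BL=(478,175),BR=(551,250)).items(): print(n,atz(s,g(c),.062))
for n,c in dict(FR=(406,334),BR=(551,314)).items(): print('foot',n,atz(s,g(c),.0))
print('lid L R',tri(t,f((247,121)),s,g((518,30))),tri(t,f((427,48)),s,g((598,85))))
print('knob',tri(t,f((328,76)),s,g((582,70))))
print('collar',tri(t,f((371,304)),s,g((311,142))),atz(t,f((371,306)),.118))
print('housing', atz(t,f((423,286)),.064))
E
```

```text
FR [0.511 0.007 0.062]
FL [0.488 0.19  0.062]
BL [0.622 0.211 0.062]
BR [0.641 0.024 0.062]
FR [0.523 0.003 0.062]
FL [0.498 0.185 0.062]
BL [0.623 0.202 0.062]
BR [0.647 0.018 0.062]
foot FR [0.523 0.009 0.   ]
foot BR [0.651 0.025 0.   ]
lid L R (array([0.661, 0.218, 0.193]), np.float64(0.001557233660775024)) (array([0.68 , 0.02 , 0.201]), np.float64(0.005139200534440736))
knob (array([0.696, 0.126, 0.181]), np.float64(0.00528935077708353))
collar (array([0.462, 0.156, 0.119]), np.float64(0.00671060977626737)) [0.456 0.157 0.118]
housing [0.482 0.098 0.064]
```

Emit:
servo_tool(
  steps="0 0 6 0 0 0.17 1; 0 0 12 0 0 0.34 1; 2 -5 16 0 0 0.52 1; 4 -10.5 16 0 0 0.52 1; 6 -16 16 0 0 0.52 1; 8 -21.7 16 0 0 0.52 1; 10.2 -27.5 16 0 0 0.52 1; 12.3 -33 16 0 0 0.52 1; 14.5 -39 16 0 0 0.52 1; 16.5 -45 16 0 0 0.52 1; 18.6 -50.5 16 0 0 0.52 1; 20.6 -56 16 0 0 0.52 1",
)

```text
time: 3.35
ee_pos: [0.4292, -0.0319, 0.3291]
ee_rot: [-0.191, 3.135, 0.0]
wrist_force: [1.9, 0.3, 0.3]
grip_width: 1.003
grip_force: 0.0
```

Emit:
servo_tool(
  steps="3 -5 -2 0 0 0 0.6; 5 -10 -5 0 0 0 0.6; 7 -14 -8 0 0 0 0.6; 8 -19 -10 0 0 0 0.6; 8 -19 -10 0 0 0 0.6; 8 -19 -10 0 0 0 0.6",
)

```text
time: 4.1
ee_pos: [0.5087, -0.2194, 0.2289]
ee_rot: [0.191, -3.136, -0.002]
wrist_force: [0.2, -0.5, -0.0]
grip_width: 0.601
grip_force: 0.0
```

```bash
python3 - <<'E'
from h import *
np.set_printoptions(precision=3,suppress=True)
w=img('wrist');save(w,'w1');st=get_state();print(st['ee_pos'],st['ee_rot'],st['time'],st['wrist_force'])
for d in spot_in(w,'cork_a')+spot_in(w,'cork_d'):print(d['location'],d['confidence'],atz(w,d['location'],.023))
for X in((.479,-.202,.023),(.486,-.266,.023),(.552,-.186,.023)):print(proj(w,X))
E
```

```text
[ 0.509 -0.219  0.23 ] [-0.193  3.135  0.   ] 4.15 [-0.63   0.164 -0.155]
[341.7, 186.2] 0.97 [ 0.482 -0.195  0.023]
[280.9, 181.1] 0.77 [ 0.484 -0.265  0.023]
[349.0, 246.8] 0.62 [ 0.552 -0.177  0.023]
[341.7, 186.2] 0.97 [ 0.482 -0.195  0.023]
[280.9, 181.1] 0.77 [ 0.484 -0.265  0.023]
[349.0, 246.8] 0.62 [ 0.552 -0.177  0.023]
[336.242 183.213]
[279.839 182.61 ]
[341.442 245.974]
```

View pics/w1.png

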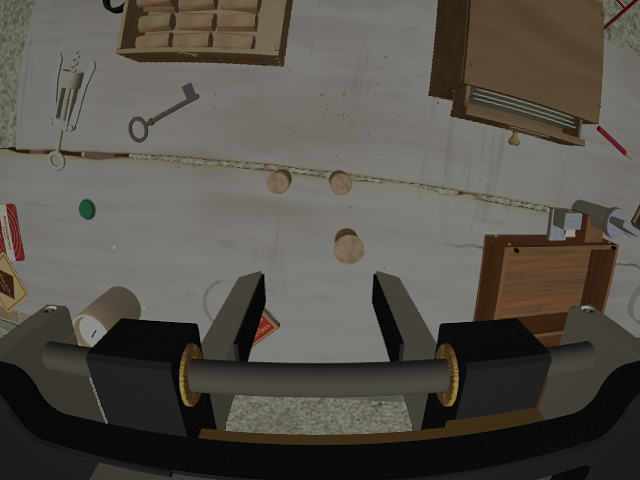

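```bash
python3 - <<'E'
from h import *
np.set_printoptions(precision=3,suppress=True)
w=img('wrist')
print(atz(w,(349,249),.047),atz(w,(341.5,184),.040),atz(w,(279.5,181),.040))
g=cv2.cvtColor(w['frame'],cv2.COLOR_RGB2BGR);cv2.imwrite('pics/w1c.png',cv2.resize(g[150:280,240:400],None,fx=4,fy=4,interpolation=cv2.INTER_CUBIC))
E
```

```text
[ 0.549 -0.179  0.047] [ 0.478 -0.197  0.04 ] [ 0.483 -0.265  0.04 ]
```

View pics/w1c.png

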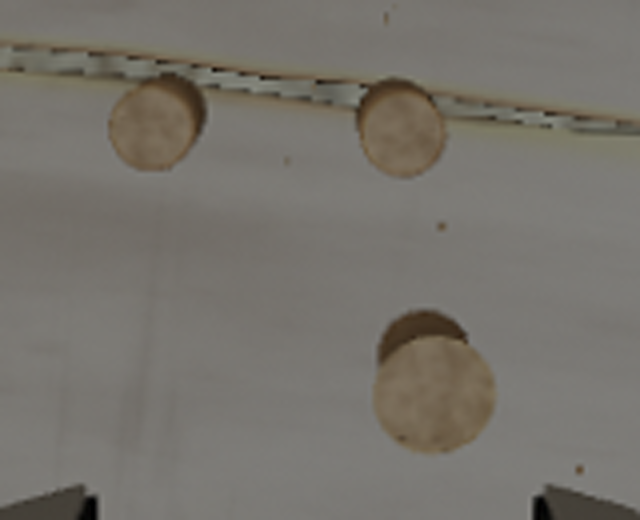

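Emit:
servo_tool(
  steps="4 3.9 -4 0 0 0 0.6; 4 3.9 -10 0 0 0 0.6; 4 3.9 -16 0 0 0 0.6; 4 3.9 -20 0 0 0 0.6; 4 3.9 -21.8 0 0 0 0.6; 4 3.9 -21.8 0 0 0 0.6; 4 3.9 -21.8 0 0 0 0.2; 4 3.9 -21.8 0 0 0 0.2; 4 3.9 -21.8 0 0 0 0.2; 4 3.9 -21.8 0 0 0 0.2",
  squeeze=15,
)

```text
time: 5.55
ee_pos: [0.549, -0.181, 0.0113]
ee_rot: [-0.192, 3.135, -0.001]
wrist_force: [-0.6, -0.6, 1.3]
grip_width: 0.217
grip_force: 0.0
```

```bash
python3 - <<'E'
from h import *
np.set_printoptions(precision=3,suppress=True)
w=img('wrist');save(w,'w2')
st=get_state();print(st['ee_pos'],st['grip_width'],st['grip_force'],st['time'])
for d in spot_in(w,'cork_a'):print(d['location'],d['confidence'],atz(w,d['location'],.023))
E
```

```text
[ 0.549 -0.181  0.011] 0.2043590932749664 0.0 5.6
[179.1, 146.5] 0.96 [ 0.484 -0.269  0.023]
[298.8, 147.4] 0.81 [ 0.479 -0.2    0.023]
[320.8, 277.6] 0.58 [ 0.552 -0.179  0.023]
```

View pics/w2.png

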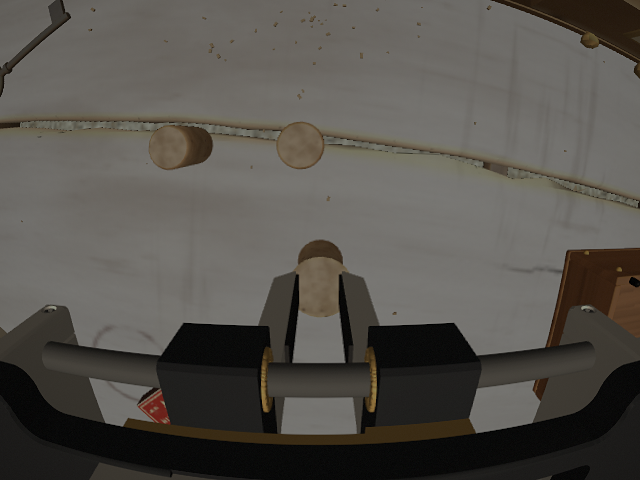

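Emit:
servo_tool(
  steps="0 0 0 0 0 0 0; 0 0 0 0 0 0 0; 0 0 0 0 0 0 0; 0 0 0 0 0 0 0",
)

```text
time: 6.15
ee_pos: [0.5487, -0.1808, 0.0108]
ee_rot: [0.192, -3.136, -0.0]
wrist_force: [-0.7, -0.7, 0.9]
grip_width: 0.003
grip_force: 0.0
```

```bash
python3 - <<'E'
from h import *
np.set_printoptions(precision=3,suppress=True)
w=img('wrist');t=img('top');s=img('side')
for p in(w,t,s):
  for d in spot_in(p,'cork_d'):print(d['location'],d['confidence'],atz(p,d['location'],.023))
print(proj(w,(.549,-.181,.03)),proj(w,(.549,-.181,.011)))
c=lambda p,a,b,e,f,k:cv2.resize(cv2.cvtColor(p['frame'][a:b,e:f],cv2.COLOR_RGB2BGR),(400,400),interpolation=cv2.INTER_CUBIC)
cv2.imwrite('pics/m3.png',np.hstack([c(w,220,420,220,420,2),c(s,240,320,270,350,5)]))
E
```

```text
[302.1, 148.2] 0.94 [ 0.479 -0.198  0.023]
[176.6, 148.2] 0.81 [ 0.485 -0.27   0.023]
[322.6, 261.9] 0.68 [ 0.542 -0.179  0.023]
[304.9, 302.8] 0.65 [ 0.491 -0.268  0.023]
[296.3, 225.3] 0.54 [0.544 0.196 0.023]
[295.1, 288.4] 0.47 [ 0.48  -0.198  0.023]
[317.576 277.603] [317.625 266.487]
```

View pics/m3.png

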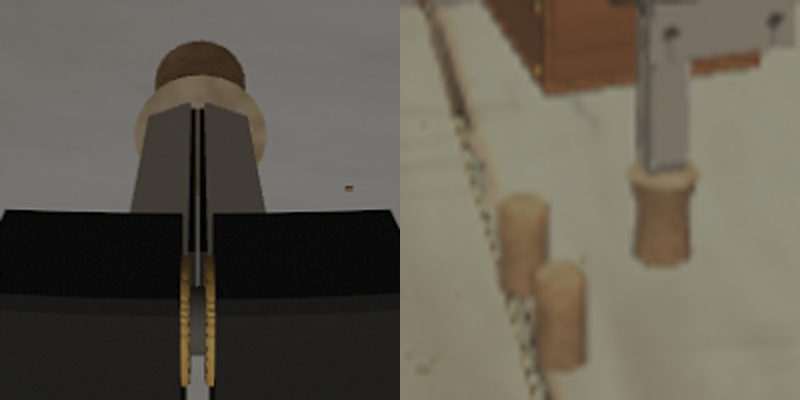

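```bash
python3 - <<'E'
from h import *
np.set_printoptions(precision=3,suppress=True)
w=img('wrist');s=img('side')
for z in(.011,.02,.03,.04,.05,.06):print(z,proj(s,(.549,-.189,z)),proj(w,(.541,-.181,z)))
E
```

```text
0.011 [322.673 288.266] [319.237 254.134]
0.02 [322.714 285.036] [319.277 258.751]
0.03 [322.76  281.424] [319.326 264.327]
0.04 [322.806 277.787] [319.379 270.432]
0.05 [322.852 274.127] [319.438 277.143]
0.06 [322.899 270.441] [319.502 284.55 ]
```

```bash
python3 - <<'E'
from h import *
np.set_printoptions(precision=3,suppress=True)
w=img('wrist');st=get_state()
R=cv2.Rodrigues(st['ee_rot'])[0];p=st['ee_pos'];print(R,p)
# same tool-relative geometry as w1 (opening .6)
for x in(-.008,.008):
  for z in(0,-.01,-.02,-.03,-.04,-.05):print(x,z,proj(w,p+R@np.array([x,-.0282,z])),proj(w,p+R@np.array([x,.0282,z])))
E
```

```text
[[-0.993 -0.122  0.   ]
 [-0.122  0.993  0.   ]
 [-0.     0.    -1.   ]] [ 0.549 -0.181  0.011]
-0.008 0 [272.742 277.898] [362.969 277.973]
-0.008 -0.01 [270.83  283.887] [364.849 283.967]
-0.008 -0.02 [268.761 290.391] [366.884 290.475]
-0.008 -0.03 [266.517 297.474] [369.091 297.563]
-0.008 -0.04 [264.075 305.209] [371.492 305.303]
-0.008 -0.05 [261.413 313.682] [374.111 313.783]
0.008 0 [271.788 253.5  ] [363.95  253.576]
0.008 -0.01 [269.759 258.589] [365.946 258.669]
0.008 -0.02 [267.554 264.14 ] [368.117 264.223]
0.008 -0.03 [265.149 270.212] [370.484 270.301]
0.008 -0.04 [262.517 276.881] [373.074 276.975]
0.008 -0.05 [259.628 284.231] [375.918 284.332]
```

Emit:
servo_tool(
  steps="0 0 5 0 0 0 0; 0 0 5 0 0 0 0.3;0 0 5 0 0 0 0.6;0 0 5 0 0 0 0.6",
)

```text
time: 7.1
ee_pos: [0.5477, -0.1804, 0.0595]
ee_rot: [0.192, -3.133, -0.002]
wrist_force: [-0.5, -0.2, -0.1]
grip_width: 0.289
grip_force: 0.0
```

```bash
python3 - <<'E'
from h import *
np.set_printoptions(precision=3,suppress=True)
w=img('wrist');s=img('side');st=get_state()
p=st['ee_pos'];print(p,st['grip_width'])
for z in(0,.01,.02,.03,.04):print(z,proj(s,p+[0,-.03,z]),proj(s,p+[0,.03,z]))
c=lambda p,a,b,e,f:cv2.resize(cv2.cvtColor(p['frame'][a:b,e:f],cv2.COLOR_RGB2BGR),(400,400),interpolation=cv2.INTER_CUBIC)
cv2.imwrite('pics/m4.png',np.hstack([c(w,220,420,220,420),c(s,220,300,280,360)]))
E
```

```text
[ 0.548 -0.18   0.06 ] 0.37373236925808645
0 [324.298 274.747] [319.3   263.545]
0.01 [324.351 270.989] [319.334 259.918]
0.02 [324.404 267.206] [319.368 256.268]
0.03 [324.457 263.396] [319.403 252.593]
0.04 [324.511 259.56 ] [319.437 248.893]
```

View pics/m4.png

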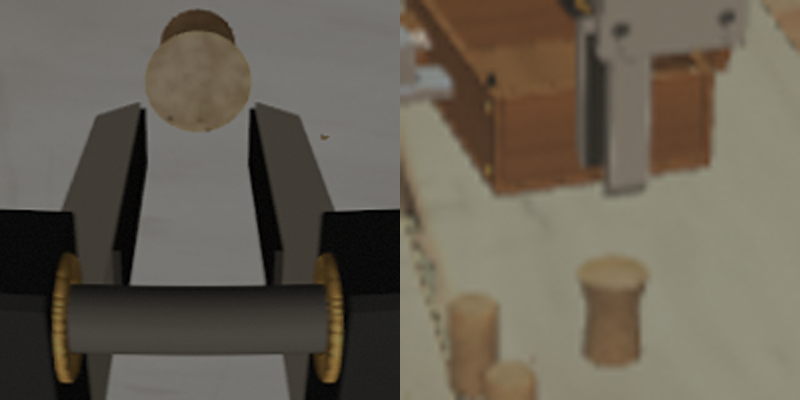

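Emit:
servo_tool(
  steps="0 0 0 0 0 0 0.6; 0 0 0 0 0 0 0.6; 0 0 -4 0 0 0 0.6; 0 0 -6.5 0 0 0 0.6; 0 0 -7.5 0 0 0 0.6; 0 0 -8 0 0 0 0.6; 0 0 -8 0 0 0 0.6",
)

```text
time: 8.07
ee_pos: [0.5493, -0.1811, -0.0187]
ee_rot: [-0.192, 3.135, -0.001]
wrist_force: [-0.3, -0.3, 0.7]
grip_width: 0.6
grip_force: 0.0
```

Emit:
servo_tool(
  steps="0 0 0 0 0 0 0.3; 0 0 0 0 0 0 0.1;0 0 0 0 0 0 0.1;0 0 0 0 0 0 0.1",
  squeeze=15,
)

```text
time: 8.57
ee_pos: [0.5492, -0.1809, -0.0187]
ee_rot: [-0.192, 3.135, -0.0]
wrist_force: [-0.2, 0.8, 3.5]
grip_width: 0.356
grip_force: 15.0
```

Emit:
servo_tool(
  steps="0 0 6 0 0 0 0.1; 0 0 12 0 0 0 0.1; 1.2 6 12 0 0 0 0.1; 2.4 12 12 0 0 0 0.1; 3.6 18 12 0 0 0 0.1; 4.9 24.9 12 0 0 0 0.1; 4.9 24.9 11 0 0 0 0.1; 4.9 24.9 6 0 0 0 0.1; 4.9 24.9 3 0 0 0 0.1; 4.9 24.9 1.1 0 0 0 0.1; 4.9 24.9 1.1 0 0 0 0.1",
)

```text
time: 9.95
ee_pos: [0.5957, 0.0669, -0.0102]
ee_rot: [0.19, -3.131, 0.0]
wrist_force: [0.5, 0.4, 0.6]
grip_width: 0.357
grip_force: 15.0
```

Emit:
servo_tool(
  steps="0 0 -0.2 0 0 0 0.1; 0 0 -0.2 0 0 0 0.45; 0 0 -0.2 0 0 0 0.5; 0 0 -0.2 0 0 0 0.5; 0 0 3 0 0 0 0.5; 0 0 7 0 0 0 0.5; 0 0 12 0 0 0 0.5; -3 -6 12 0 0 0 0.5; -6 -11 12 0 0 0 0.5; -8 -16 12 0 0 0 0.5; -10 -21 12 0 0 0 0.5; -12.1 -26.7 12 0 0 0 0.5",
)

```text
time: 11.45
ee_pos: [0.4762, -0.2001, 0.1123]
ee_rot: [-0.193, 3.135, -0.001]
wrist_force: [0.9, -0.4, 0.6]
grip_width: 0.499
grip_force: 0.0
```

```bash
python3 - <<'E'
from h import *
np.set_printoptions(precision=3,suppress=True)
w=img('wrist');st=get_state();t=img('top')
print(st['ee_pos'],st['grip_width'])
for d in spot_in(w,'cork_a'):print(d['location'],d['confidence'],atz(w,d['location'],.03))
for d in spot_in(t,'cork_a'):print('t',d['location'],d['confidence'],atz(t,d['location'],.03))
E
```

```text
[ 0.474 -0.208  0.112] 0.49862333111437057
[322.3, 233.8] 0.92 [ 0.476 -0.197  0.03 ]
[239.6, 234.3] 0.62 [ 0.485 -0.265  0.03 ]
[575.6, 304.3] 0.62 [0.519 0.083 0.03 ]
```

Emit:
servo_tool(
  steps="0 0 0 0 0 0 0.5; 0 0.1 -5 0 0 0 0.5; 0 0.1 -10 0 0 0 0.5; 0 0.1 -12.5 0 0 0 0.5; 0 0.1 -13.4 0 0 0 0.5; 0 0.1 -13.4 0 0 0 0.5; 0 0.1 -13.4 0 0 0 0.1; 0 0.1 -13.4 0 0 0 0.1; 0 0.1 -13.4 0 0 0 0.1; 0 0.1 -13.4 0 0 0 0.1",
)

```text
time: 12.9
ee_pos: [0.4774, -0.1982, -0.0214]
ee_rot: [-0.191, 3.134, -0.001]
wrist_force: [0.2, 0.3, 5.9]
grip_width: 0.248
grip_force: 15.0
```

Emit:
servo_tool(
  steps="0 0 6 0 0 0 0.1; 0 0 12 0 0 0 0.1; 2 6 13 0 0 0 0.1; 4 12 13 0 0 0 0.1; 6 17.5 13 0 0 0 0.1; 8 23 13 0 0 0 0.1; 10 28 13 0 0 0 0.1; 11.3 32.6 13 0 0 0 0.1; 11.3 32.6 13 0 0 0 0.1",
)

```text
time: 14.02
ee_pos: [0.5901, 0.1312, 0.1072]
ee_rot: [0.198, -3.135, -0.001]
wrist_force: [-0.0, -0.8, 0.4]
grip_width: 0.247
grip_force: 15.0
```

```bash
python3 - <<'E'
from h import *
np.set_printoptions(precision=3,suppress=True)
w=img('wrist');st=get_state();save(w,'w5');s=img('side')
print(st['ee_pos'],st['grip_width'],st['grip_force'])
for p in(w,s):
 for d in spot_in(p,'cork_a'):print(d['location'],d['confidence'],atz(p,d['location'],.02))
E
```

```text
[0.589 0.129 0.107] 0.24181097395318502 14.999125119647942
[242.9, 239.6] 0.82 [0.605 0.068 0.02 ]
[318.1, 302.0] 0.56 [0.654 0.14  0.02 ]
[319.4, 233.9] 0.63 [0.604 0.123 0.02 ]
[302.1, 299.0] 0.55 [ 0.489 -0.245  0.02 ]
[313.3, 197.6] 0.38 [0.648 0.458 0.02 ]
[425.1, 339.4] 0.22 [ 0.707 -0.447  0.02 ]
```

View pics/w5.png

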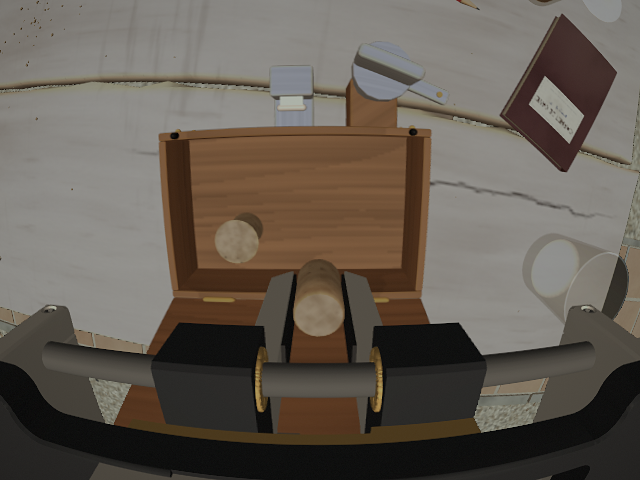

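```bash
python3 - <<'E'
from h import *
np.set_printoptions(precision=3,suppress=True)
w=img('wrist')
C=[atz(w,u,.062)[:2] for u in((161,134),(431,131),(421,297),(174,292))]
print(C,np.mean(C,0),np.arctan2(*(-(C[1]-C[0])[0],(C[1]-C[0])[1])))
# collar fin ends at z .118, arm tip
a,b=[atz(w,u,.118) for u in((358,48),(421,76))];print(a,b,(a+b)/2,np.degrees(np.arctan2((b-a)[1],(b-a)[0])))
print('arm tip',atz(w,(445,97),.08))
E
```

```text
[array([0.519, 0.002]), array([0.495, 0.197]), array([0.622, 0.213]), array([0.643, 0.016])] [0.569 0.107] 0.12136557928209774
[0.459 0.133 0.118] [0.469 0.17  0.118] [0.464 0.152 0.118] 75.085573410789
arm tip [0.471 0.198 0.08 ]
```

Emit:
servo_tool(
  steps="0 0 -5 0 0 0 0.1; 0 0 -9 0 0 0 0.1; 0 0 -11.5 0 0 0 0.1; 0 0 -12.3 0 0 0 0.1; 0 0 -12.3 0 0 0 0.1; 0 0 -12.3 0 0 0 0.38; 0 0 -12.3 0 0 0 0.38; 0 0 -12.3 0 0 0 0.38; 0 0 -9 0 0 0 0.38; 0 0 -5 0 0 0 0.38; 0 0 0 0 0 0 0.38; -2 -5 0 0 0 0 0.5",
)

```text
time: 15.78
ee_pos: [0.5747, 0.0799, 0.1124]
ee_rot: [-0.198, 3.124, 0.001]
wrist_force: [0.5, -0.7, -0.0]
grip_width: 0.452
grip_force: 0.0
```

Emit:
servo_tool(
  steps="-2 -6 0 0 0 0 0.5; -4 -12 0 0 0 0 0.5; -6 -17 0 0 0 0 0.5; -8 -23 0 0 0 0 0.5; -9 -29 0 0 0 0 0.5; -9 -33 0 0 0 0 0.5; -9 -33 0 0 0 0 0.5;-9 -33 0 0 0 0 0.5",
)

```text
time: 16.77
ee_pos: [0.4795, -0.251, 0.1077]
ee_rot: [0.191, -3.135, -0.002]
wrist_force: [-0.7, -0.3, 0.6]
grip_width: 0.5
grip_force: 0.0
```

```bash
python3 - <<'E'
from h import *
np.set_printoptions(precision=3,suppress=True)
w=img('wrist');st=get_state();s=img('side')
print(st['ee_pos'],st['grip_width'],st['grip_force'])
for p in(w,s):
 for d in spot_in(p,'cork_a'):print(d['location'],d['confidence'],atz(p,d['location'],.03))
E
```

```text
[ 0.48  -0.251  0.108] 0.5000554275116055 0.0
[299.6, 237.0] 0.78 [ 0.483 -0.266  0.03 ]
[272.1, 212.4] 0.73 [0.48  0.305 0.03 ]
```

Emit:
servo_tool(
  steps="0.3 -1.4 -3 0 0 0 0.5; 0.3 -1.4 -8 0 0 0 0.5; 0.3 -1.4 -11.5 0 0 0 0.5; 0.3 -1.4 -13 0 0 0 0.5; 0.3 -1.4 -13 0 0 0 0.5; 0.3 -1.4 -13 0 0 0 0.1; 0.3 -1.4 -13 0 0 0 0.1; 0.3 -1.4 -13 0 0 0 0.1;  0.3 -1.4 -13 0 0 0 0.1",
)

```text
time: 18.1
ee_pos: [0.4835, -0.2664, -0.0211]
ee_rot: [-0.192, 3.134, -0.002]
wrist_force: [-0.7, -0.4, 5.8]
grip_width: 0.248
grip_force: 15.0
```

Emit:
servo_tool(
  steps="0 0 6 0 0 0 0.1; 0 0 12 0 0 0 0.1; 1 6 13 0 0 0 0.1; 2 12 13 0 0 0 0.1; 3 18 13 0 0 0 0.1; 4 24 13 0 0 0 0.1; 5 30 13 0 0 0 0.1; 6.2 36 13 0 0 0 0.1; 6.2 36 13 0 0 0 0.1; 6.2 36 7 0 0 0 0.1; 6.2 36 3 0 0 0 0.1; 6.2 36 1.2 0 0 0 0.1",
)

```text
time: 19.6
ee_pos: [0.5423, 0.0927, -0.0127]
ee_rot: [0.19, -3.131, 0.001]
wrist_force: [0.3, 0.0, 0.7]
grip_width: 0.244
grip_force: 15.0
```

Emit:
servo_tool(
  steps="0 0 -0.5 0 0 0 0.1; 0 0 -0.5 0 0 0 0.38; 0 0 -0.5 0 0 0 0.38; 0 0 -0.5 0 0 0 0.38; 0 0 3 0 0 0 0.38; 0 0 7 0 0 0 0.38; 0 0 13 0 0 0 0.38; 0 0 19 0 0 0 0.5; 0 0 25 0 0 0 0.5; 0 0 28 0 0 0 0.5; 0 0 28 0 0 0 0.5; 0 0 28 0 0 0 0.5",
)

```text
time: 21.1
ee_pos: [0.5439, 0.0941, 0.2683]
ee_rot: [0.192, -3.133, -0.0]
wrist_force: [-0.4, 0.9, -0.7]
grip_width: 0.5
grip_force: 0.0
```

```bash
python3 - <<'E'
from h import *
np.set_printoptions(precision=3,suppress=True)
w=img('wrist');st=get_state();s=img('side');t=img('top');save(w,'w6')
print(st['ee_pos'],st['grip_width'],st['grip_force'])
for p in(w,s,t):
 for d in spot_in(p,'cork_a'):print(d['location'],d['confidence'],atz(p,d['location'],.03))
E
```

```text
[0.544 0.094 0.268] 0.4990985159939039 0.0
[294.0, 244.6] 0.89 [0.601 0.07  0.03 ]
[340.8, 241.4] 0.84 [0.59  0.129 0.03 ]
[320.3, 203.1] 0.61 [0.544 0.097 0.03 ]
[74.3, 261.9] 0.45 [ 0.672 -0.263  0.03 ]
[303.5, 231.2] 0.63 [0.556 0.129 0.03 ]
[314.0, 228.1] 0.51 [0.591 0.147 0.03 ]
[264.0, 270.4] 0.59 [0.577 0.118 0.03 ]
```

View pics/w6.png

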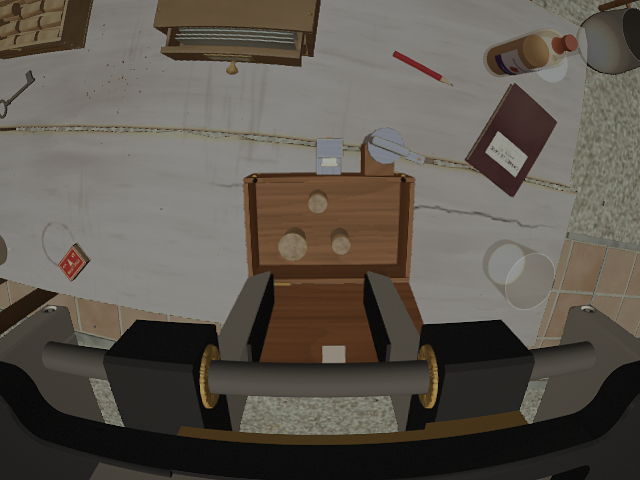

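Emit:
servo_tool(
  steps="5 -1 1 0 0 0 0; 10 -2 1 0 0 0 0; 15 -2.9 1 0 0 0 0; 17.6 -2.9 1 0 0 0 0; 17.6 -2.9 -3 0 0 0 0; 17.6 -2.9 -7 0 0 0 0; 17.6 -2.9 -11 0 0 0 0; 17.6 -2.9 -14 0 0 0 0; 17.6 -2.9 -14 0 0 0 0",
)

```text
time: 22.52
ee_pos: [0.7185, 0.0651, 0.1262]
ee_rot: [0.191, -3.129, -0.001]
wrist_force: [-0.5, -0.4, 0.1]
grip_width: 0.006
grip_force: 0.0
```

```bash
python3 - <<'E'
from h import *
np.set_printoptions(precision=3,suppress=True)
st=get_state();print(st['ee_pos'],st['ee_rot'],st['wrist_force'])
c0=np.array([.721,.065,.128])
xc=np.array([.9927,.1207,0]);yc=np.array([-.1207,.9927,0]);O=np.array([.569,.107,0])
off=.038
for th in (1.8,1.65,1.5,1.35,1.2,1.05,.9,.75,.6,.45,.3,.2,.12,.08):
    s=.112;x=.065-s*np.cos(th)+.008*np.sin(th)+.008;z=.062+s*np.sin(th)+.008*np.cos(th)
    X=O+xc*x-yc*.06+[0,0,z-off];print(th,np.round((X-c0)*100,1))
E
```

```text
[0.718 0.065 0.126] [ 0.191 -3.129 -0.001] [-0.531 -0.391  0.069]
1.8 [-3.9 -0.5  0.3]
1.65 [-5.6 -0.7  0.7]
1.5 [-7.2 -0.9  0.8]
1.35 [-8.9 -1.1  0.7]
1.2 [-10.5  -1.3   0.3]
1.05 [-12.1  -1.5  -0.3]
0.9 [-13.5  -1.6  -1.1]
0.75 [-14.8  -1.8  -2.2]
0.6 [-16.   -1.9  -3.4]
0.45 [-16.9  -2.1  -4.8]
0.3 [-17.6  -2.1  -6.3]
0.2 [-18.   -2.2  -7.4]
0.12 [-18.2  -2.2  -8.3]
0.08 [-18.2  -2.2  -8.7]
```

Emit:
servo_tool(
  steps="-2 -0.3 0.2 0 0 0 0; -3.9 -0.5 0.3 0 0 0 0; -5.6 -0.7 0.7 0 0 0 0; -7.2 -0.9 0.8 0 0 0 0; -8.9 -1.1 0.7 0 0 0 0; -10.5 -1.3 0.3 0 0 0 0; -12.1 -1.5 -0.3 0 0 0 0; -13.5 -1.6 -1.1 0 0 0 0",
)

```text
time: 23.52
ee_pos: [0.5863, 0.0488, 0.1204]
ee_rot: [-0.192, 3.132, -0.001]
wrist_force: [0.7, -0.3, 0.2]
grip_width: 0.0
grip_force: 0.3
```

Emit:
servo_tool(
  steps="-0.7 -0.1 -0.6 0 0 0 0; -1.3 -0.2 -1.1 0 0 0 0; -2 -0.3 -1.7 0 0 0 0; -2.5 -0.3 -2.3 0 0 0 0; -3 -0.4 -3 0 0 0 0; -3.4 -0.5 -3.7 0 0 0 0; -3.8 -0.5 -4.5 0 0 0 0; -4.1 -0.5 -5.2 0 0 0 0; -4.1 -0.5 -5.2 0 0 0 0",
)

```text
time: 24.65
ee_pos: [0.5439, 0.0442, 0.066]
ee_rot: [0.192, -3.134, -0.0]
wrist_force: [-0.3, -0.3, -0.7]
grip_width: 0.004
grip_force: 0.0
```

```bash
python3 - <<'E'
from h import *
np.set_printoptions(precision=3,suppress=True)
s=img('side');t=img('top')
for p in(s,t):
  for n in('lid','pull_top'):print(n,[(d['location'],d['confidence']) for d in spot_in(p,n)])
c=lambda p,a,b,e,f:cv2.resize(cv2.cvtColor(p['frame'][a:b,e:f],cv2.COLOR_RGB2BGR),(400,400),interpolation=cv2.INTER_CUBIC)
cv2.imwrite('pics/m7.png',np.hstack([c(t,200,330,200,330),c(s,140,270,250,380)]))
E
```

```text
lid [([309.3, 217.0], 0.58)]
pull_top [([296.4, 205.0], 0.41)]
lid [([250.8, 251.8], 0.6)]
pull_top []
```

View pics/m7.png

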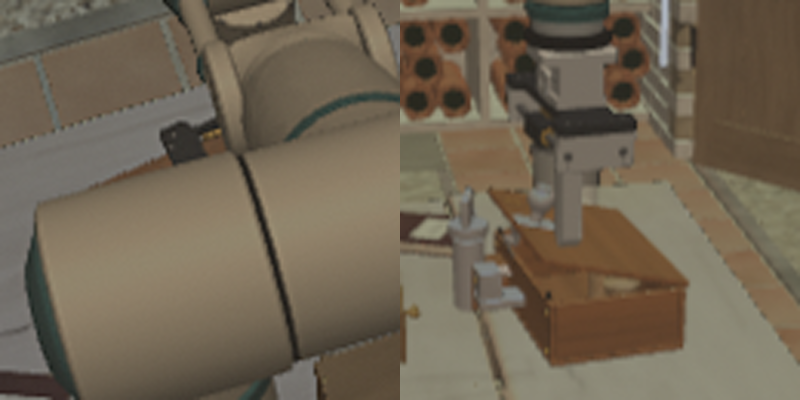

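Emit:
servo_tool(
  steps="-0.2 0 -0.8 0 0 0 0; -0.3 0 -1.5 0 0 0 0; -0.3 0 -2.2 0 0 0 0; -0.3 0 -2.2 0 0 0 0",
)

```text
time: 25.45
ee_pos: [0.5408, 0.0441, 0.0442]
ee_rot: [0.192, -3.134, -0.0]
wrist_force: [-0.4, 0.9, -0.5]
grip_width: 0.008
grip_force: 0.1
```

Emit:
servo_tool(
  steps="0 0 6 0 0 0 0; 0 0 11 0 0 0 0; -1.4 2.8 11 0 0 0 0; -2.9 5.6 11 0 0 0 0; -2.9 5.6 11 0 0 0 0; -2.9 5.6 11 0 0 0 0",
)

```text
time: 26.2
ee_pos: [0.5132, 0.0997, 0.1545]
ee_rot: [-0.192, 3.135, -0.001]
wrist_force: [-0.6, -0.4, -0.2]
grip_width: 0.005
grip_force: 0.0
```

```bash
python3 - <<'E'
from h import *
np.set_printoptions(precision=3,suppress=True)
w=img('wrist');s=img('side');st=get_state();print(st['ee_pos']);save(w,'w8')
for n in('lid','pull_top','collar_top'):
  L=spot_in(w,n);print(n,[(d['location'],d['confidence'],atz(w,d['location'],.11)) for d in L])
  L=spot_in(s,n);print(n,[(d['location'],d['confidence'],atz(s,d['location'],.11)) for d in L])
c=lambda p,a,b,e,f:cv2.resize(cv2.cvtColor(p['frame'][a:b,e:f],cv2.COLOR_RGB2BGR),(400,400),interpolation=cv2.INTER_CUBIC)
cv2.imwrite('pics/m8.png',np.hstack([c(w,20,320,170,470),c(s,150,270,250,370)]))
E
```

```text
[0.513 0.099 0.154]
lid [([324.4, 261.4], 0.65, array([0.525, 0.106, 0.11 ]))]
lid [([305.5, 220.7], 0.85, array([0.542, 0.014, 0.11 ]))]
pull_top [([323.6, 251.1], 0.84, array([0.517, 0.104, 0.11 ]))]
pull_top [([294.7, 213.9], 0.47, array([0.521, 0.07 , 0.11 ]))]
collar_top [([402.6, 191.4], 0.97, array([0.466, 0.155, 0.11 ]))]
collar_top []
```

View pics/m8.png

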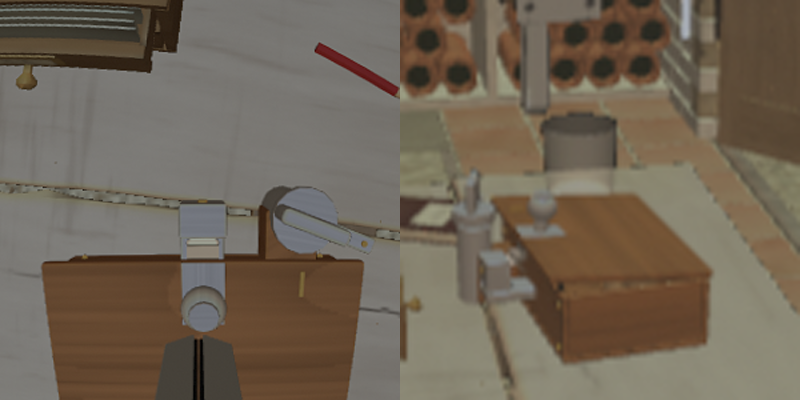

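Emit:
servo_tool(
  steps="0.2 0.3 -4 0 0 0 0; 0.2 0.3 -6 0 0 0 0; 0.2 0.3 -7 0 0 0 0; 0.2 0.3 -7.6 0 0 0 0; 0.2 0.3 -8 0 0 0 0; 0.2 0.3 -8 0 0 0 0",
)

```text
time: 27.35
ee_pos: [0.5137, 0.1029, 0.0756]
ee_rot: [0.192, -3.134, 0.0]
wrist_force: [-2.8, -0.7, 3.3]
grip_width: 0.001
grip_force: 1.6
```

Emit:
servo_tool(
  steps="0 0 -0.3 0 0 0 0; 0 0 -0.5 0 0 0 0; 0 0 -0.5 0 0 0 0; 0 0 -0.5 0 0 0 0",
)

```text
time: 27.85
ee_pos: [0.5131, 0.1028, 0.0725]
ee_rot: [0.192, -3.134, 0.001]
wrist_force: [-9.3, -1.9, 17.6]
grip_width: 0.005
grip_force: 8.9
```

Emit:
servo_tool(
  steps="-0.1 0 -0.2 0 0 0 0; -0.2 0 -0.3 0 0 0 0; -0.2 0 -0.3 0 0 0 0; -0.2 0 -0.3 0 0 0 0",
)

```text
time: 28.35
ee_pos: [0.5126, 0.1028, 0.0708]
ee_rot: [-0.192, 3.134, -0.001]
wrist_force: [-8.3, -0.6, 22.9]
grip_width: 0.006
grip_force: 11.6
```

Emit:
servo_tool(
  steps="0.1 0 -0.2 0 0 0 0; 0 0 -0.2 0 0 0 0; 0 0 2 0 0 0 0; 0 0 6 0 0 0 0.3; 0 -0.1 6 0 0 0 0.5; 0 -0.1 6 0 0 0 0.5; 0 -0.1 6 0 0 0 0.5; 0 -0.1 6 0 0 0 0.5",
)

```text
time: 29.35
ee_pos: [0.5121, 0.1021, 0.1257]
ee_rot: [0.192, -3.134, -0.0]
wrist_force: [-0.4, 0.3, -0.6]
grip_width: 0.484
grip_force: 0.0
```

```bash
python3 - <<'E'
from h import *
np.set_printoptions(precision=3,suppress=True)
w=img('wrist');st=get_state();print(st['ee_pos'],st['grip_width'],st['wrist_force'])
for n in('pull_top','collar_top'):
  L=spot_in(w,n);print(n,[(d['location'],d['confidence'],atz(w,d['location'],.105 if n[0]=='p' else .118)) for d in L])
# flat-top circle: bright steel disk
g=cv2.cvtColor(w['frame'],cv2.COLOR_RGB2GRAY);c=cv2.HoughCircles(cv2.medianBlur(g[180:330,250:400],3),cv2.HOUGH_GRADIENT,1,10,param1=80,param2=15,minRadius=8,maxRadius=32)
if c is not None:
  for a in c[0][:5]:print(a+[250,180,0],atz(w,a[:2]+[250,180],.107))
cv2.imwrite('pics/w9.png',cv2.resize(cv2.cvtColor(w['frame'][80:380,170:520],cv2.COLOR_RGB2BGR),None,fx=2,fy=2))
E
```

```text
[0.512 0.102 0.126] 0.49518085367853387 [ 0.145  0.334 -0.529]
pull_top [([318.9, 256.3], 0.92, array([0.512, 0.103, 0.105]))]
collar_top [([410.2, 196.0], 0.87, array([0.463, 0.154, 0.118]))]
[317.5 259.5  16.1] [0.514 0.102 0.107]
[354.5 200.5  16.9] [0.472 0.121 0.107]
[349.5 191.5  11. ] [0.466 0.117 0.107]
[319.5 269.5  15.6] [0.521 0.104 0.107]
[354.5 212.5   9.6] [0.48  0.122 0.107]
```

View pics/w9.png

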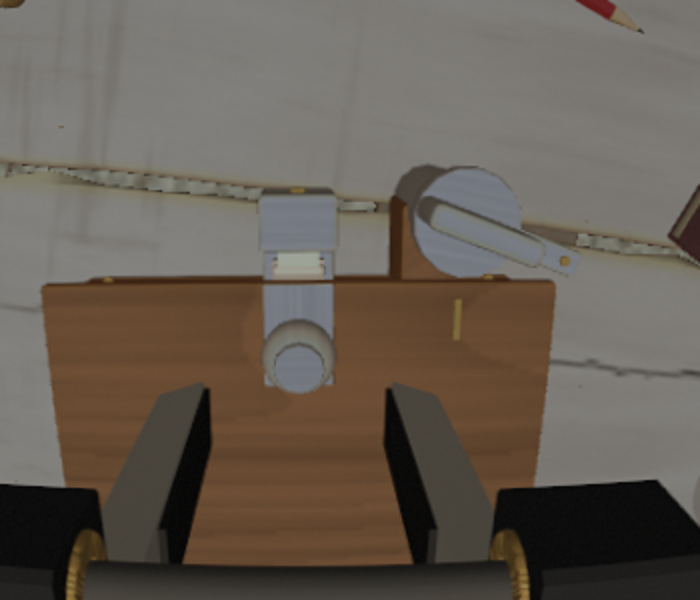

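Emit:
servo_tool(
  steps="0.3 0.1 -3 0 0 0 0.5; 0.3 0.1 -6 0 0 0 0.5; 0.3 0.1 -7.6 0 0 0 0.5; 0.3 0.1 -8.2 0 0 0 0.5; 0.3 0.1 -8.2 0 0 0 0.5; 0.3 0.1 -8.2 0 0 0 0.15; 0.3 0.1 -8.2 0 0 0 0.15; 0.3 0.1 -8.2 0 0 0 0.15; 0.3 0.1 -8.2 0 0 0 0.15",
  squeeze=35,
)

```text
time: 30.62
ee_pos: [0.5163, 0.1031, 0.0454]
ee_rot: [-0.192, 3.135, -0.0]
wrist_force: [0.6, -0.8, 3.0]
grip_width: 0.262
grip_force: 35.0
```

Emit:
servo_tool(
  steps="0 0 0.2 0 0 0 0.15; 0 0 0.4 0 0 0 0.15; 0 0 0.6 0 0 0 0.15; 0 0 0.6 0 0 0 0.15",
)

```text
time: 31.12
ee_pos: [0.5162, 0.1031, 0.0503]
ee_rot: [-0.192, 3.135, -0.0]
wrist_force: [4.5, -0.7, -6.9]
grip_width: 0.255
grip_force: 35.0
```

Emit:
servo_tool(
  steps="0 0 0.2 0 0 0 0.15; 0 0 0.3 0 0 0 0.15; 0 0 0.3 0 0 0 0.15; 0 0 0.3 0 0 0 0.15",
)

```text
time: 31.62
ee_pos: [0.5162, 0.1031, 0.0519]
ee_rot: [0.192, -3.135, -0.0]
wrist_force: [7.0, -0.3, -18.8]
grip_width: 0.263
grip_force: 35.0
```

Emit:
servo_tool(
  steps="0 0 -0.4 0 0 0 0.15; 0 0 -0.8 0 0 0 0.15; 0 0 -0.8 0 0 0 0.15; 0 0 -0.8 0 0 0 0.5; 0 0 -0.8 0 0 0 0.5; 0 0 -0.8 0 0 0 0.5; 0 0 3 0 0 0 0.5; 0 0 8 0 0 0 0.5; -2 2 10.8 0 0 0 0.5; -5.3 5.1 10.8 0 0 0 0.5; -5.3 5.1 10.8 0 0 0 0.5",
)

```text
time: 33.0
ee_pos: [0.4602, 0.1555, 0.1624]
ee_rot: [0.196, -3.135, -0.001]
wrist_force: [-0.0, -0.8, 0.9]
grip_width: 0.498
grip_force: 0.0
```

```bash
python3 - <<'E'
from h import *
np.set_printoptions(precision=3,suppress=True)
w=img('wrist');s=img('side');st=get_state();print(st['ee_pos'],st['q'],st['wrist_force'])
for n in('pull_top','collar_top','lid'):
  for p in(w,s):
    L=spot_in(p,n);print(n,[(d['location'],d['confidence'],atz(p,d['location'],.107 if n[0]=='p' else .11)) for d in L])
# fin orientation: minAreaRect candidates of edges around projected fin
u=proj(w,(.463,.154,.118)).astype(int);print(u)
y0,x0=u[1]-50,u[0]-60;g=cv2.cvtColor(w['frame'],cv2.COLOR_RGB2GRAY)[y0:u[1]+50,x0:u[0]+80]
l=cv2.createLineSegmentDetector().detect(g)[0].reshape(-1,4)
for a in l:
  if np.hypot(a[2]-a[0],a[3]-a[1])>18:
    A,B=[atz(w,(a[i]+x0,a[i+1]+y0),.118) for i in(0,2)];d=B-A
    print(A[:2],B[:2],round(np.degrees(np.arctan2(d[1],d[0]))%180,1),round(np.linalg.norm(d),3))
E
```

```text
[0.463 0.154 0.162] [ 0.179  0.148  1.693 -0.     1.3   -1.515] [ 0.5   -0.255  0.292]
pull_top [([10.5, 324.7], 0.64, array([ 0.599, -0.172,  0.107])), ([236.8, 290.8], 0.63, array([0.509, 0.096, 0.107]))]
pull_top [([292.1, 215.7], 0.47, array([0.513, 0.065, 0.107]))]
collar_top [([325.5, 243.3], 0.59, array([0.46 , 0.161, 0.11 ]))]
collar_top [([270.7, 214.6], 0.56, array([0.454, 0.077, 0.11 ]))]
lid [([285.1, 300.0], 0.97, array([0.51 , 0.136, 0.11 ]))]
lid [([309.7, 220.7], 0.74, array([0.553, 0.012, 0.11 ]))]
[315 249]
[0.497 0.195] [0.478 0.192] 8.1 0.019
[0.486 0.125] [0.505 0.127] 6.2 0.02
[0.429 0.159] [0.441 0.168] 34.7 0.015
[0.472 0.145] [0.472 0.161] 87.9 0.016
[0.478 0.195] [0.496 0.204] 27.7 0.02
[0.465 0.119] [0.449 0.117] 5.5 0.016
[0.507 0.118] [0.487 0.122] 166.9 0.02
[0.449 0.14 ] [0.456 0.173] 77.6 0.034
[0.469 0.123] [0.467 0.141] 97.1 0.018
[0.473 0.152] [0.479 0.111] 98.3 0.041
[0.443 0.168] [0.437 0.156] 63.8 0.014
[0.442 0.169] [0.442 0.209] 90.8 0.04
[0.446 0.12 ] [0.466 0.124] 11.1 0.021
[0.475 0.197] [0.478 0.212] 78.5 0.016
[0.444 0.195] [0.445 0.172] 92.4 0.023
[0.441 0.108] [0.442 0.14 ] 88.3 0.032
[0.463 0.175] [0.455 0.139] 77.4 0.036
[0.453 0.173] [0.457 0.194] 77.8 0.022
[0.447 0.21 ] [0.448 0.191] 91.7 0.019
[0.459 0.195] [0.455 0.175] 77.8 0.02
[0.469 0.19 ] [0.47  0.176] 96.3 0.014
[0.446 0.139] [0.447 0.122] 94.8 0.016
```

Emit:
servo_tool(
  steps="0 0 0 0 0 -0.17 0.4; 0 0 0 0 0 -0.35 0.4; 0 0 0 0 0 -0.53 0.4; 0 0 0 0 0 -0.71 0.4; 0 0 0 0 0 -0.89 0.4; 0 0 0 0 0 -1.07 0.4; 0 0 0 0 0 -1.25 0.4; 0 0 0 0 0 -1.43 0.4; 0 0 0 0 0 -1.61 0.4; -0.3 0.2 0 0 0 -1.79 0.4; -0.3 0.2 0 0 0 -1.913 0.4; -0.3 0.2 0 0 0 -1.913 0.4",
)

```text
time: 34.9
ee_pos: [0.46, 0.1558, 0.1616]
ee_rot: [-2.451, -1.965, 0.001]
wrist_force: [-0.5, -0.2, 0.1]
grip_width: 0.399
grip_force: 0.0
```

```bash
python3 - <<'E'
from h import *
np.set_printoptions(precision=3,suppress=True)
w=img('wrist');st=get_state();print(st['ee_pos'],st['ee_rot'],st['q'],st['wrist_force'])
R=cv2.Rodrigues(st['ee_rot'])[0];print('tool y',R[:,1])
for d in spot_in(w,'collar_top'):print(d,atz(w,d['location'],.11))
u=proj(w,(.459,.156,.118)).astype(int);print(u)
y0,x0=u[1]-60,u[0]-70;g=cv2.cvtColor(w['frame'],cv2.COLOR_RGB2GRAY)[y0:u[1]+60,x0:u[0]+70]
l=cv2.createLineSegmentDetector().detect(g)[0].reshape(-1,4)
for a in l:
    A,B=[atz(w,(a[i]+x0,a[i+1]+y0),.118) for i in(0,2)];d=B-A;an=np.degrees(np.arctan2(d[1],d[0]))%180
    if np.linalg.norm(d)>.008 and 60<an<90:print(A[:2],B[:2],round(an,1),round(np.linalg.norm(d),3))
E
```

```text
[0.46  0.156 0.162] [-2.45  -1.966  0.   ] [ 0.183  0.146  1.697 -0.     1.299  0.402] [-0.786  0.22  -1.076]
tool y [ 0.976 -0.217 -0.   ]
{'location': [322.9, 230.0], 'confidence': 0.82} [0.465 0.164 0.11 ]
[317 245]
[0.428 0.14 ] [0.422 0.117] 76.8 0.024
[0.476 0.105] [0.481 0.128] 77.8 0.024
[0.473 0.181] [0.476 0.197] 78.3 0.016
[0.467 0.191] [0.464 0.183] 73.6 0.008
[0.461 0.172] [0.465 0.182] 66.9 0.011
[0.464 0.131] [0.466 0.141] 79.5 0.011
[0.413 0.118] [0.425 0.14 ] 60.8 0.025
[0.472 0.18 ] [0.472 0.167] 89.6 0.013
[0.464 0.175] [0.457 0.142] 77.5 0.034
[0.455 0.142] [0.461 0.171] 77.4 0.029
[0.464 0.142] [0.471 0.173] 78.1 0.032
[0.471 0.167] [0.466 0.143] 77.5 0.025
```

Emit:
servo_tool(
  steps="0.3 0 -3 0 0 0 0.4; 0.3 0 -6 0 0 0 0.4; 0.3 0 -9 0 0 0 0.4; 0.3 0 -10.3 0 0 0 0.4; 0.3 0 -10.3 0 0 0 0.4; 0.3 0 -10.3 0 0 0 0; 0.3 0 -10.3 0 0 0 0; 0.3 0 -10.3 0 0 0 0; 0.3 0 -10.3 0 0 0 0; 0.3 0 -10.3 0 0 0 0",
  squeeze=25,
)

```text
time: 36.25
ee_pos: [0.4642, 0.1561, 0.0595]
ee_rot: [2.45, 1.963, 0.004]
wrist_force: [2.4, -2.4, 2.6]
grip_width: 0.091
grip_force: 25.0
```

Emit:
servo_tool(
  steps="0.1 0 0 0 0 -0.12 0; 0.1 0 0 0 0 -0.26 0; 0.1 0 0 0 0 -0.40 0; 0.1 0 0 0 0 -0.55 0; 0.1 0 0 0 0 -0.70 0; 0.1 0 0 0 0 -0.85 0; 0.1 0 0 0 0 -1.0 0; 0.1 0 0 0 0 -1.1 0; 0.1 0 0 0 0 -1.15 0; 0.1 0 0 0 0 -1.15 0",
)

```text
time: 37.5
ee_pos: [0.4636, 0.1566, 0.0595]
ee_rot: [-3.125, -0.314, -0.0]
wrist_force: [-0.5, 0.6, 6.0]
grip_width: 0.093
grip_force: 25.0
```

```bash
python3 - <<'E'
from h import *
np.set_printoptions(precision=3,suppress=True)
st=get_state();R=cv2.Rodrigues(st['ee_rot'])[0];print(st['ee_pos'],'fin deg',np.degrees(np.arctan2(R[1,1],R[0,1]))+90,st['wrist_force'],st['moment'],st['grip_width'],st['q'])
E
```

```text
[0.464 0.157 0.059] fin deg 11.465017612682828 [-0.526  0.644  5.995] [ 0.069  0.208 -0.057] 0.0930612159561911 [0.183 0.239 1.853 0.001 1.05  1.553]
```

Emit:
servo_tool(
  steps="0 0 0 0 0 -0.05 0; 0 0 0 0 0 -0.09 0; 0 0 0 0 0 -0.12 0; 0 0 0 0 0 -0.15 0; 0 0 0 0 0 -0.15 0; 0 0 0 0 0 -0.15 0",
)

```text
time: 38.25
ee_pos: [0.4636, 0.1567, 0.0595]
ee_rot: [-3.14, -0.082, -0.0]
wrist_force: [-1.4, 1.1, 6.1]
grip_width: 0.099
grip_force: 26.2
```

```bash
python3 - <<'E'
from h import *
np.set_printoptions(precision=3,suppress=True)
st=get_state();R=cv2.Rodrigues(st['ee_rot'])[0];print(st['ee_pos'],'fin deg',np.degrees(np.arctan2(R[1,1],R[0,1]))+90,st['wrist_force'],st['moment'],st['grip_width'])
E
```

```text
[0.464 0.157 0.059] fin deg 2.989858739353977 [-1.37   1.107  6.067] [0.12  0.22  0.482] 0.09930844281816609
```

Emit:
servo_tool(
  steps="0 0 0 0 0 0 0.25; 0 0 0 0 0 0 0.4; 0 0 0 0 0 0 0.4; 0 0 4 0 0 0 0.4; 0 0 9 0 0 0 0.4; 0 0 14 0 0 0 0.4; 0 0 16 0 0 0 0.4; 0 0 16 0 0 0 0.4; 0 0 16 0 0 0 0.4",
)

```text
time: 39.38
ee_pos: [0.4628, 0.1559, 0.2174]
ee_rot: [3.14, 0.08, -0.004]
wrist_force: [-0.3, -0.0, 0.2]
grip_width: 0.399
grip_force: 0.0
```

```bash
python3 - <<'E'
from h import *
np.set_printoptions(precision=3,suppress=True)
w=img('wrist');t=img('top');s=img('side');st=get_state();print(st['ee_pos'],st['wrist_force'])
u=proj(w,(.463,.156,.118)).astype(int);print(u)
y0,x0=u[1]-50,u[0]-60;g=cv2.cvtColor(w['frame'],cv2.COLOR_RGB2GRAY)[y0:u[1]+50,x0:u[0]+60]
l=cv2.createLineSegmentDetector().detect(g)[0].reshape(-1,4)
for a in l:
    A,B=[atz(w,(a[i]+x0,a[i+1]+y0),.118) for i in(0,2)];d=B-A;an=(np.degrees(np.arctan2(d[1],d[0]))+60)%180-60
    if np.linalg.norm(d)>.012:print(A[:2],B[:2],round(an,1),round(np.linalg.norm(d),3))
for n in('cork_a','pull_top','lid','tumbler','candle','notebook','matchbox'):
  for k,p in(('w',w),('t',t),('s',s)):print(n,k,[(d['location'],round(d['confidence'],2),atz(p,d['location'],.107 if n=='pull_top' else .02)) for d in spot_in(p,n)[:3]])
E
```

```text
[0.463 0.156 0.217] [-0.375 -0.605  0.333]
[318 225]
[0.475 0.121] [0.49  0.124] 12.3 0.016
[0.492 0.143] [0.493 0.131] 94.6 0.013
[0.493 0.121] [0.476 0.119] 8.3 0.017
[0.482 0.144] [0.488 0.155] 60.8 0.013
[0.489 0.155] [0.507 0.158] 8.0 0.018
[0.507 0.166] [0.487 0.164] 6.1 0.02
[0.423 0.118] [0.421 0.106] 78.5 0.012
[0.488 0.155] [0.448 0.149] 8.3 0.04
[0.493 0.195] [0.505 0.197] 6.8 0.012
[0.489 0.125] [0.489 0.144] 89.5 0.02
[0.473 0.165] [0.486 0.163] -7.0 0.013
[0.489 0.175] [0.489 0.209] 90.6 0.034
[0.494 0.209] [0.493 0.196] 86.1 0.013
[0.499 0.124] [0.496 0.144] 97.6 0.019
[0.487 0.145] [0.475 0.139] 24.8 0.013
[0.449 0.152] [0.481 0.156] 7.7 0.033
[0.446 0.16 ] [0.459 0.161] 6.2 0.013
[0.481 0.162] [0.45  0.158] 7.8 0.031
cork_a w []
cork_a t []
cork_a s []
pull_top w [([381.0, 168.2], 0.87, array([0.516, 0.103, 0.107]))]
pull_top t []
pull_top s [([291.8, 216.1], 0.61, array([0.511, 0.062, 0.107]))]
lid w [([366.4, 117.6], 0.97, array([0.565, 0.108, 0.02 ]))]
lid t [([181.4, 285.0], 0.58, array([0.622, 0.374, 0.02 ])), ([242.8, 284.9], 0.51, array([0.557, 0.194, 0.02 ]))
[... 158 characters left out ...]
, array([0.627, 0.372, 0.02 ]))]
tumbler s [([303.4, 199.3], 0.56, array([0.609, 0.445, 0.02 ])), ([269.2, 209.3], 0.44, array([0.477, 0.363, 0.02 ]))]
candle w []
candle t []
candle s [([424.1, 339.9], 0.63, array([ 0.704, -0.448,  0.02 ]))]
notebook w [([163.9, 227.9], 0.91, array([0.428, 0.342, 0.02 ]))]
notebook t [([205.2, 345.3], 0.87, array([0.409, 0.35 , 0.02 ]))]
notebook s [([250.6, 217.2], 0.77, array([0.409, 0.3  , 0.02 ])), ([271.1, 209.1], 0.16, array([0.483, 0.364, 0.02 ]))]
matchbox w [([626.3, 79.7], 0.55, array([ 0.681, -0.272,  0.02 ]))]
matchbox t [([422.9, 183.4], 0.28, array([ 0.716, -0.51 ,  0.02 ]))]
matchbox s [([387.2, 305.6], 0.88, array([ 0.673, -0.309,  0.02 ]))]
```

```bash
python3 -c "
from rig import finish_job
print(finish_job())"
```

```text
the job is handed in; nothing more can be done
None
```

I put the three corks I found into the case and pressed the lid shut at about 23 N. The pull then stood a tug to its stop at about 19 N (firmer than the 9–11 N you gave, but under the 25 N limit). I turned the collar to its locked stop and handed the job in at about 40 s on the robot's clock, without touching the tumbler, candle, notebook or matchbox.

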